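# Hold the last mould clip open over the flange of an egg mould

### The job

Take the larger of the two spring clips off the wall of the steel tub by squeezing its handles together, and carry it to the closed egg mould, whose top edge still lacks its clip. Finish while still holding it: upright, squeezed wide open and gaping square across the middle of the mould's top edge, with the edge well inside the jaws and the clip touching it nowhere, so that a colleague can true up the two halves before it bites. Do not let the clip bite or press on the mould at any time, and do not shift the mould, the smaller clip, the jar or the tablet mould.

Things in the scene. Friction and masses are not known exactly. Their poses are not given: they have to be found in the camera images.
- clip: The larger spring clip, loose, 90 g, steel with grey plastic grips and jaw pads, 106 mm tall, 22 mm wide. Starts upright, biting on the tub's wall, jaws down, handles up, its origin 32 mm above the rim. Origin: middle of its hinge pin. x from jaw to jaw (the way the handles are squeezed), y along the pin, z up to the handles. Needs 7 N on each handle to begin to open, 12 N to open fully.
- clip_grip (a point): Point midway between the handles' plastic grips, 45 mm above the hinge pin: where to hold the clip. Grips 22 mm wide (y), from 25 mm above the pin to the handles' tops at 54 to 58 mm. On the tub they spread apart upwards, 58 mm over the outer faces at the top; squeezed to 22 mm over the outer faces they stand parallel and meet a stop. Axes as the clip's.
- clip_tips (a point): Point midway between the jaw tips, 50 mm below the hinge pin. The throat between the jaws is free to 10 mm below the pin. Fully open the jaws are 32 mm apart at the tips and about 50 mm over their backs. Axes as the clip's.
- clip_a (a joint): Angle (rad) by which each half of the larger clip is turned open, both halves alike: 0 = biting on the 4 mm tub wall, 0.33 = fully squeezed, jaws 32 mm apart at the tips; about 86 mm of gap at the tips per rad, plus 4 mm.
- tub: Straight-walled stainless tub, open at the top, 108 x 176 x 65 mm high, walls 4 mm, fixed to the slab. Origin under its centre; x across it, y along it, z up. Both clips sit on its +x long wall (mid-plane 52 mm from the origin), about 45 mm either side of the middle, pins along the wall; which one is at which end varies.
- small_clip: The smaller spring clip, same shape, 66 mm tall and 14 mm wide, loose, biting on the same wall. Origin on its hinge pin. To be left there.
- mould: Closed two-part egg mould, clear plastic with a dark chocolate egg inside, loose, 0.55 kg, standing on its foot. Its flange is an upright plate 6 mm thick (x), 130 mm wide (y), 150 mm high. Origin under its centre, z up. The egg bulges 40 mm to both sides and ends 34 mm below the top edge. Two small clips already grip its side edges, sticking out 49 mm, well below the top.
- mould_top (a point): Middle of the mould's top edge, 150 mm above the slab, in the middle of the flange's thickness; axes as the mould's.
- tablet_mould: Flat clear tablet mould with three cavities, 135 x 275 x 24 mm, loose, one cavity filled. Origin under its centre. To be left alone.
- jar: Round glass jar of dried fruit, 100 mm across, 108 mm high, loose. Origin under its centre. To be left alone.
Things that resemble listed ones, but are neither listed nor needed, are in the scene too. Leave any orange or yellow look-alike of the mould alone.

How it is judged (in metres and radians):
On the way:
1. the larger clip is squeezed open by the fingers and lifted clear of the tub's rim (z of clip in the frame of tub above 0.122 m and contact force between clip and tub below 0.1 N and contact force between the fingers and clip above 3 N), for 0.2 s.
At the end, for the whole second after the job is handed in: Clip held still by the fingers, upright and square to the flange within 0.25 rad, jaws over 21 mm apart, touching neither mould nor tub, over the middle of the top edge within 18 mm along and 9 mm across, its pin less than 39 mm above the edge; mould upright within 10 mm of its start (value of joint clip_a above 0.2 rad and contact force between the fingers and clip above 5 N and contact force between clip and mould below 0.2 N and contact force between clip and tub below 0.1 N and x of mould_top in the frame of clip between -0.009 and 0.009 m and y of mould_top in the frame of clip between -0.018 and 0.018 m and z of mould_top in the frame of clip between -0.039 and -0.005 m and angle between the x axis of clip and the x axis of mould, either way round below 0.25 rad and angle between clip's own z axis and vertical below 0.25 rad and linear speed of clip below 0.02 m/s and distance of mould from where it was at the start of the episode below 0.01 m and angle between mould's own z axis and vertical below 0.05 rad); the arm keeps its last pose, push and grip.
It fails at once if the clip bites or presses on the mould (over 6 N) (contact force between clip and mould above 6 N).
It fails at once if the mould is shifted by more than 10 mm or tipped (distance of mould from where it was at the start of the episode above 0.01 m or angle between mould's own z axis and vertical above 0.1 rad).
It fails at once if the smaller clip is shifted by more than 10 mm (distance of small_clip from where it was at the start of the episode above 0.01 m).
It fails at once if the jar or the tablet mould is shifted by more than 15 mm (distance of any of jar, tablet_mould from where it was at the start of the episode above 0.015 m).
It also fails if it takes over 42 s, if anything falls off the work surface, if the arm or the gripper's body presses on something with over 40 N, if the wrist force passes 120 N, or if a joint passes its speed limit or range.

### The arm

A 6-joint arm with a two-finger parallel gripper is mounted at the origin on the work surface. World frame = base frame: x ahead of the robot, y to its left, z up, the work surface at z = 0. Lengths are in mm, angles in rad, forces in N, time in s.
With the tool pointing down it reaches from about 300 to 775 mm from the base axis. Payload 14.6 kg.
Tool frame: the origin (TCP) lies at the very end of the fingers, on their centre line; the grasp point (between the pads) lies 19 mm behind it; z points along the fingers, y is the line along which they close (so a half turn about z gives the same grasp; the last joint's range is limited). The gripper opens to 94 mm and grips with 3 to 60 N. Pads are 16 mm wide; open, the fingers measure 119 mm over their backs; the gripper's body (75 mm by 177 mm) begins 78 mm behind the grasp point.
Start: joints at [-1.192, 0.3, 1.521, -0, 1.321, -0.067], TCP at [237.141, -496.239, 205.446] pointing down, gripper open.
Joint ranges: [-3.03, 3.03], [-0.79, 2.21], [0.23, 2.52], [-1.04, 4.18], [0, 3.07], [-2.55, 2.55]. Speed limits (rad/s): [2.22, 2.22, 2.57, 3.14, 3.14, 3.14].

### API

Orientations are given as [roll, pitch, yaw] about the fixed x, y, z axes, in that order (R = Rz(yaw) Ry(pitch) Rx(roll)).
In Python, from cell import read_state, viewer, manip, models gives the robot as it stands.
- The arm moves only by the tool carry_out, never from a script. Its argument "deltas" is a list of rows, each an object with "dp": the shift along the tool's x, y, z in mm, a list of three; "roll": the turn about the tool's z in degrees; "gripper": the opening, from -1 (shut) to 1 (fully open), so that 0 is half open. In form: [{"dp": [tx, ty, tz], "roll": roll, "gripper": gripper}, ...]. A call has 1 to 12 rows; each row is the pose to reach, as a shift and turn from the pose commanded when the call began, along the tool's axes at that moment; what a row does not reach only later rows make up. A row lasts 1/12 s, in which the tool goes at most 41.7 mm and 7.16 degrees, less where a joint would pass 70% of its speed; a pose out of reach is approached as far as the arm can. A call with a gripper value outside its range is refused whole. The fingers move at their own pace and stop on an object; "newtons" is the grip in N (left out, the last holds). Time passes only in rows, so rows that repeat a pose let the fingers close. It gives the time, the measured TCP pose, the force, the opening and the grip force at its end, in the units of the state.
- read_state(): the state, without advancing time (a new reading comes with each control period).
- viewer.camera(name): name is "scene" or "side" or "wrist"; returns the picture (384x512x3 uint8, red, green, blue); there is no depth.
- viewer.camera_params(name): a dict with "fovy" (degrees; the focal length in pixels is half the picture's height over the tangent of half this angle, whatever the lens; pixels are square), "cx", "cy" (the principal point, pixels), "eye" and "attitude" of the camera in the world; the wrist camera has in their place "T_tool_cam" (4x4, takes a point from camera to tool coordinates, whose origin is the TCP and whose axes are the flange's). Camera axes: x right, y up, looking along -z (the intrinsics and any distortion apply to the point x, -y, -z); pixel columns grow to the right and rows downward; lengths in mm; the calibration is good to about 2 mm. A picture is of the moment at which its call begins: read the wrist's pose just before it. camera_params takes no time and is no camera call.
- manip.sign_off(): hands the job in; it is judged then, once.
Trained networks look in the newest picture that a camera, given by its name, has taken for a name from the list of things; names that differ only in an ending like _2 or _b are one class to them, and where a whole thing is asked for, a point or a joint stands for the part that bears it (a point fixed in the world has none). Each returns a list of dicts, best first, with "p" (0 to 1); they miss things now and then, are a little off and sometimes report something else, mostly with a low value. They report only what shows in the picture. A call takes as long as a camera call. They do not tell look-alikes from the thing itself.
- models.cut_out(camera, label): "region" (384x512 bool, what is visible of it) and "box" ([left, top, right, bottom] in pixels, round what is visible of it).
The state is a dict: "clock": time; "joints": joint angles; "qd": joint speeds; "effort": joint torques, N m; "eef_pos": TCP position; "eef_rot": TCP orientation; "wrist_force": force on the tool from outside, world axes, zero at the start; "moment": the same for the moment, N m; "finger_gap": finger opening in mm; "finger_force": force on a finger pad.
Only numpy, scipy, OpenCV 4.12 (cv2) and the standard library are available. Lean on these libraries where they do the work, as an engineer would, in place of code of your own. Each camera call takes 0.05 s, during which the arm holds its last target. There are 200 camera calls.

## Working session

There is one attempt and no reset: what is moved stays moved. The work goes in short steps, Python scripts to look and compute and a tool call to move; the robot and the scene stay as the last step left them, time stands still between calls to the robot, and variables do not carry over. Pictures are saved under pics/ and viewed, at most 10 in all, crops included, and the job is handed in when it is done.

Besides the shell and the picture viewer there is one more tool, called after "Request:" as a command line: name --argument value ..., lists and objects as JSON in quotes. carry_out: Moves the arm, as the interface text tells. Its arguments: {"type":"object","properties":{"deltas":{"type":"array"},"newtons":{"type":"number"}},"required":["deltas"]}

```bash
mkdir -p pics; ls; python3 - <<'E'
from cell import read_state, viewer, manip, models
import cv2, numpy as np
print(read_state())
ims=[]
for n in ["scene","side"]:
    im=viewer.camera(n); ims.append(im); cv2.imwrite(f"pics/{n}0.png",im[:,:,::-1]); p=viewer.camera_params(n); print(n,p)
    for l in ["clip","small_clip","mould","tub"]:
        for d in models.cut_out(n,l): print(n,l,round(d["p"],2),d["box"])
print(viewer.camera_params("wrist"))
E
```

```text
pics
{'clock': 0.0, 'joints': array([-1.19158936e+00,  3.00501365e-01,  1.52154603e+00, -1.89106844e-05,
        1.32069521e+00, -6.66431731e-02]), 'qd': array([-0.00048747, -0.00070203,  0.00054812, -0.00118037, -0.00028643,
       -0.00086517]), 'effort': array([-2.00773713e-03, -5.31815743e+01, -3.52735770e+01,  7.07548088e-02,
        2.44024774e-02, -9.68717723e-05]), 'eef_pos': array([ 237.05323981, -496.01720127,  204.88455306]), 'eef_rot': array([-3.14044403e+00, -5.83039131e-05,  4.45854801e-01]), 'wrist_force': array([ 0.1412862 , -0.09833074,  0.61684431]), 'moment': array([-0.00685042, -0.01191858, -0.05010903]), 'finger_force': 0.0, 'finger_gap': 94.1340455267057}
scene {'fovy': 51.86496539796956, 'cx': 253.3410396011116, 'cy': 185.59506626879687, 'eye': array([1411.11278991,  -47.75685625,  959.94326715]), 'attitude': array([ 0.79794155, -0.01757671,  1.65651343])}
scene clip 0.52 [332.5, 194.7, 350.7, 215.1]
scene clip 0.51 [332.9, 184.2, 348.0, 215.7]
scene mould 0.87 [203.8, 170.6, 269.4, 214.3]
scene mould 0.71 [208.7, 131.2, 269.9, 170.8]
scene mould 0.63 [333.2, 1
[... 365 characters left out ...]
lip 0.71 [156.7, 229.5, 181.6, 263.7]
side small_clip 0.64 [149.7, 267.8, 164.1, 289.9]
side mould 0.84 [313.8, 198.7, 334.5, 248.4]
side mould 0.73 [243.9, 157.8, 277.7, 224.9]
side mould 0.68 [237.9, 296.3, 288.0, 384.0]
side tub 0.9 [153.2, 242.6, 222.9, 326.4]
{'fovy': 62.673025969843174, 'cx': 258.5610076566008, 'cy': 189.53346056005597, 'T_tool_cam': array([[-3.63327605e-04,  9.63044710e-01,  2.69341336e-01,
         7.79748188e+01],
       [ 9.99999810e-01,  4.83869666e-04, -3.81154215e-04,
         5.37661797e-01],
       [-4.97394653e-04,  2.69341147e-01, -9.63044703e-01,
        -1.80092854e+02],
       [ 0.00000000e+00,  0.00000000e+00,  0.00000000e+00,
         1.00000000e+00]])}
```

```bash
python3 - <<'E'
import cv2
for n in ["scene","side"]:
    im=cv2.imread(f"pics/{n}0.png"); cv2.imwrite(f"pics/{n}0b.png",cv2.resize(im,(800,600),interpolation=cv2.INTER_CUBIC))
E
```

```text
(no output)
```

View pics/scene0b.png

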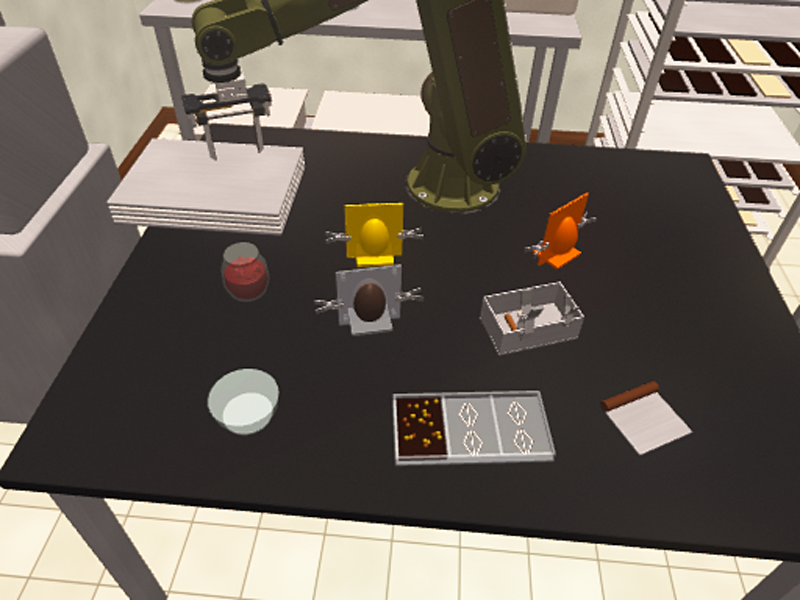

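View pics/side0b.png

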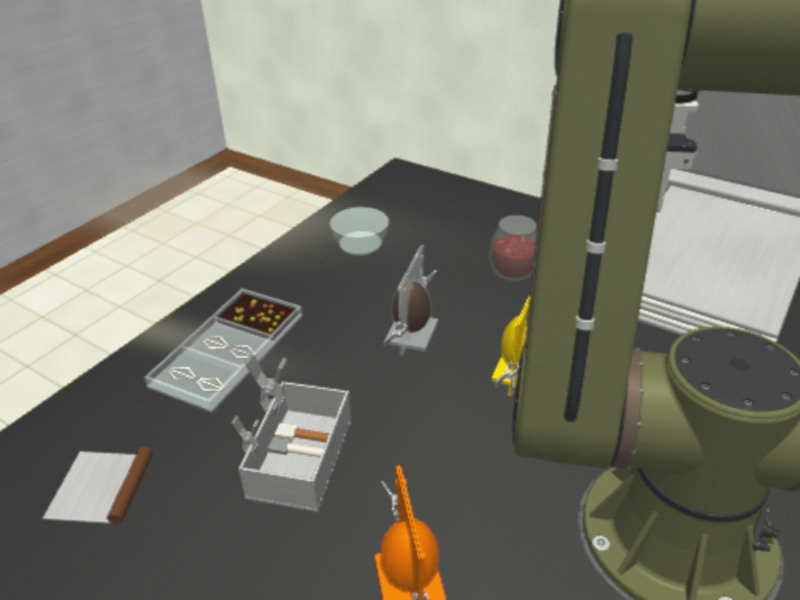

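Scene picture (800 px scale): tub at (530,317) with clips at (526,317) and (570,305); clear mould at (368,300), with yellow (374,235) and orange (566,235) look-alikes. In the side picture, the larger clip is at (268,378), the smaller at (245,433), and the clear mould's top edge runs from (424,247) to (403,290).

Candidates for the clip: (526,317) and (570,305) in the scene, plus the mould side clips at (325,305), (410,295). Candidates for the mould: clear, yellow and orange. I choose the clip nearer to the mould, and the clear mould.

```bash
cat > h.py <<'E'
import numpy as np, cv2
from scipy.spatial.transform import Rotation as R
from cell import read_state, viewer, manip, models
def tool():
    s=read_state(); T=np.eye(4); T[:3,:3]=R.from_euler('xyz',s['eef_rot']).as_matrix(); T[:3,3]=s['eef_pos']; return T
def cam(n,T=None):
    p=viewer.camera_params(n); f=192/np.tan(np.radians(p['fovy'])/2)
    if n=='wrist': M=(tool() if T is None else T)@p['T_tool_cam']
    else:
        M=np.eye(4); M[:3,:3]=R.from_euler('xyz',p['attitude']).as_matrix(); M[:3,3]=p['eye']
    return f,p['cx'],p['cy'],M
def ray(c,u,v):
    f,cx,cy,M=c; d=M[:3,:3]@np.array([(u-cx)/f,-(v-cy)/f,-1]); return M[:3,3],d/np.linalg.norm(d)
def tri(rs):
    A=np.zeros((3,3));b=np.zeros(3)
    for o,d in rs: P=np.eye(3)-np.outer(d,d);A+=P;b+=P@o
    x=np.linalg.solve(A,b); return x,[np.linalg.norm(np.cross(x-o,d)) for o,d in rs]
def atz(r,z): o,d=r; return o+d*(z-o[2])/d[2]
def proj(c,X):
    f,cx,cy,M=c; q=M[:3,:3].T@(np.asarray(X,float)-M[:3,3]); return np.array([cx+f*q[0]/-q[2], cy-f*q[1]/-q[2]])
E
python3 - <<'E'
from h import *
np.set_printoptions(precision=1,suppress=True)
S,D=cam('scene'),cam('side')
for n,a,b in [("big",(523,312),(268,378)),("small",(570,303),(245,433)),("mouldtopL",(336,272),(424,247)),("mouldtopR",(400,265),(403,290))]:
    print(n,*tri([ray(S,a[0]*.64,a[1]*.64),ray(D,b[0]*.64,b[1]*.64)]))
for n,a in [("tubTL",(482,292)),("tubTR",(580,283)),("tubNL",(497,325)),("tubNR",(583,316))]: 
    print(n,atz(ray(S,a[0]*.64,a[1]*.64),65))
T=tool();print(T)
E
```

```text
big [576.9 142.5 108.4] [np.float64(3.053341986152479), np.float64(3.053341986152376)]
small [535.9 237.6 101.9] [np.float64(2.821268684568898), np.float64(2.8212686845689547)]
mouldtopL [ 537.8 -226.4  145.1] [np.float64(1.4989462805208493), np.float64(1.4989462805210858)]
mouldtopR [ 502.1 -103.8  142.4] [np.float64(0.8748575938782951), np.float64(0.87485759387841)]
tubTL [482.7  68.   65. ]
tubTR [433.8 275.7  65. ]
tubNL [573.1  96.2  65. ]
tubNR [530.9 269.4  65. ]
[[   0.9    0.4   -0.   237.1]
 [   0.4   -0.9    0.  -496.2]
 [   0.    -0.    -1.   205.4]
 [   0.     0.     0.     1. ]]
```

Request:
carry_out --deltas '[{"dp": [48, -36, -30], "roll": -7, "gripper": 1}, {"dp": [77, -58, -55], "roll": -14, "gripper": 1}, {"dp": [105, -79, -55], "roll": -20, "gripper": 1}, {"dp": [134, -101, -55], "roll": -27, "gripper": 1}, {"dp": [163, -122, -55], "roll": -33, "gripper": 1}, {"dp": [192, -144, -55], "roll": -40, "gripper": 1}, {"dp": [221, -166, -55], "roll": -46, "gripper": 1}, {"dp": [250, -188, -55], "roll": -53, "gripper": 1}, {"dp": [279, -210, -55], "roll": -60, "gripper": 1}, {"dp": [308, -231, -55], "roll": -66, "gripper": 1}, {"dp": [336, -253, -55], "roll": -73, "gripper": 1}, {"dp": [365, -275, -55], "roll": -79.5, "gripper": 1}]'

```text
clock: 1.5
eef_pos: [448.3, -89.0, 260.7]
eef_rot: [3.141, 0.0, 1.839]
wrist_force: [0.9, -0.6, 0.6]
finger_gap: 94.1
finger_force: 0.0
```

Request:
carry_out --deltas '[{"dp": [28, 26, 0], "roll": 0, "gripper": 1}, {"dp": [56, 53, 0], "roll": 0, "gripper": 1}, {"dp": [84, 80, 0], "roll": 0, "gripper": 1}, {"dp": [112, 106, 0], "roll": 0, "gripper": 1}, {"dp": [140, 133, 0], "roll": 0, "gripper": 1}, {"dp": [165, 157, 0], "roll": 0, "gripper": 1}, {"dp": [180, 172, 0], "roll": 0, "gripper": 1}, {"dp": [190, 182, 0], "roll": 0, "gripper": 1}, {"dp": [190, 182, 0], "roll": 0, "gripper": 1}, {"dp": [190, 182, 0], "roll": 0, "gripper": 1}]'

```text
clock: 2.33
eef_pos: [574.2, 140.1, 260.0]
eef_rot: [-3.141, 0.0, 1.834]
wrist_force: [-0.5, -0.4, -0.7]
finger_gap: 94.1
finger_force: 0.0
```

```bash
python3 - <<'E'
from h import *
T=tool(); np.save("T1.npy",T); im=viewer.camera("wrist"); cv2.imwrite("pics/w1.png",cv2.resize(im[:,:,::-1],(800,600),interpolation=cv2.INTER_CUBIC))
for l in ["clip","small_clip"]:
    for d in models.cut_out("wrist",l): print(l,round(d["p"],2),d["box"])
E
```

```text
clip 0.87 [260.0, 150.9, 291.1, 184.7]
clip 0.82 [229.4, 153.4, 294.9, 188.9]
small_clip 0.61 [229.0, 150.2, 292.3, 190.0]
small_clip 0.58 [230.7, 70.8, 271.0, 93.3]
```

View pics/w1.png

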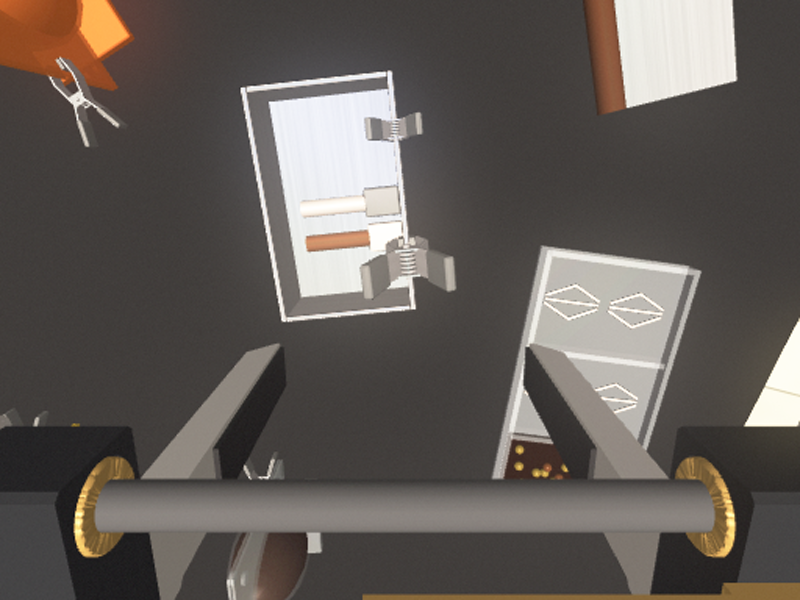

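```bash
python3 - <<'E'
from h import *
np.set_printoptions(precision=1,suppress=True)
T=np.load("T1.npy"); W=cam('wrist',T);S,D=cam('scene'),cam('side')
w=lambda a:ray(W,a[0]*.64,a[1]*.64)
for z in (150,153):
  L,Rr=atz(w((363,280)),z),atz(w((455,274)),z); print(L,Rr,(L+Rr)/2,np.linalg.norm(L-Rr),np.degrees(np.arctan2(*(Rr-L)[1::-1])))
A,B=atz(w((390,72)),65),atz(w((413,308)),65); print("wall",A,B,np.linalg.norm(A-B),np.degrees(np.arctan2(*(A-B)[1::-1])))
d=(A-B)/np.linalg.norm(A-B); m=(A+B)/2; n=np.array([d[1],-d[0],0]); print("clip guess",m-45*d-2*n)
print("tilt mould", [np.degrees(np.arctan2(122.6,-35.7))])
# heights from two views: rim near corners and clip tops
print("tri tops",tri([w((409,277)),ray(D,268*.64,368*.64),ray(S,525*.64,308*.64)]))
print("rim corner", tri([w((413,308)),ray(S,497*.64,325*.64)]))
E
```

```text
[548.1 140.  150. ] [600.8 158.1 150. ] [574.4 149.  150. ] 55.762229497462954 18.9163085468901
[548.1 140.8 153. ] [600.3 158.6 153. ] [574.2 149.7 153. ] 55.1855807412592 18.916308546890086
wall [528.9 268.7  65. ] [590.3 106.   65. ] 173.86119675272965 110.67612433922922
clip guess [573.6 144.6  65. ]
tilt mould [np.float64(106.23507734366085)]
tri tops (array([577.7, 142. , 123.8]), [np.float64(1.7038332737620674), np.float64(1.32258968783309), np.float64(1.044548043869105)])
rim corner (array([586.5, 101.3,  74.3]), [np.float64(7.7283627478190535), np.float64(7.7283627478190215)])
```

The picture shows the bigger clip at (408,270), with handles 92 px apart, against the small one at (393,127). The choice holds. I'll move down above it for a close look.

Request:
carry_out --deltas '[{"dp": [3, 1, 20], "roll": -3, "gripper": 1}, {"dp": [7, 1, 45], "roll": -5, "gripper": 1}, {"dp": [7, 1, 58], "roll": -5, "gripper": 1}, {"dp": [7, 1, 60], "roll": -5, "gripper": 1}, {"dp": [7, 1, 60], "roll": -5, "gripper": 1}]'

```text
clock: 2.9
eef_pos: [573.3, 146.3, 200.5]
eef_rot: [-3.141, -0.0, 1.92]
wrist_force: [0.7, 0.8, -0.1]
finger_gap: 93.6
finger_force: 0.0
```

```bash
python3 - <<'E'
from h import *
T=tool(); np.save("T2.npy",T); im=viewer.camera("wrist"); cv2.imwrite("pics/w2.png",cv2.resize(im[60:300,110:430,::-1],(800,600),interpolation=cv2.INTER_CUBIC))
E
```

```text
(no output)
```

View pics/w2.png

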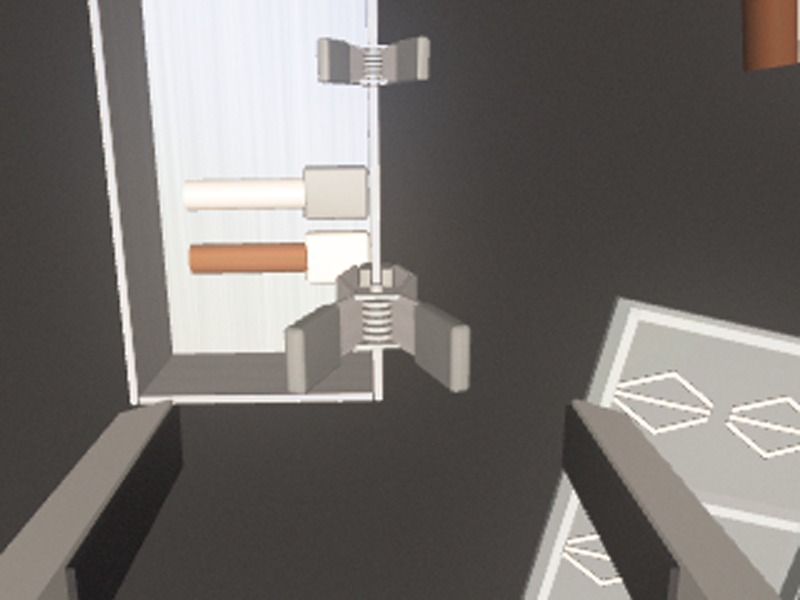

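```bash
python3 - <<'E'
from h import *
np.set_printoptions(precision=1,suppress=True)
T1=np.load("T1.npy");T=np.load("T2.npy"); W1=cam('wrist',T1);W=cam('wrist',T)
w=lambda a:ray(W,110+a[0]/2.5,60+a[1]/2.5); w1=lambda a:ray(W1,a[0]*.64,a[1]*.64)
print(tri([w((288,358)),w1((363,280))]),tri([w((468,357)),w1((455,274))]))
L,Rr=atz(w((288,358)),153),atz(w((468,357)),153); m=(L+Rr)/2; print(L,Rr,m,np.linalg.norm(L-Rr),np.degrees(np.arctan2(*(Rr-L)[1::-1])))
A,B=atz(w((374,0)),65),atz(w((380,400)),65); print(A,B,np.degrees(np.arctan2(*(A-B)[1::-1])))
print("tool coords of clip mid",np.linalg.inv(T)@np.r_[m,1], "pin(354 rows) ",np.linalg.inv(T)@np.r_[atz(w((377,322)),97),1])
E
```

```text
(array([548., 141., 154.]), [np.float64(0.07510608250756227), np.float64(0.07510608250766283)]) (array([602.7, 155.7, 138. ]), [np.float64(0.03979682486125525), np.float64(0.039796824861201896)])
[547.9 140.6 153. ] [599.2 159.6 153. ] [573.6 150.1 153. ] 54.61886666756279 20.309506990296903
[534.5 254.4  65. ] [591.4 105.7  65. ] 110.93361242703756
tool coords of clip mid [ 3.5  1.6 47.5  1. ] pin(354 rows)  [ -0.9   1.7 103.5   1. ]
```

Request:
carry_out --deltas '[{"dp": [2, 2, 20], "roll": 0, "gripper": 1}, {"dp": [2, 2, 45], "roll": 0, "gripper": 1}, {"dp": [2, 2, 66], "roll": 0, "gripper": 1}, {"dp": [2, 2, 76], "roll": 0, "gripper": 1}, {"dp": [2, 2, 77], "roll": 0, "gripper": 1}, {"dp": [2, 2, 77], "roll": 0, "gripper": 1}, {"dp": [2, 2, 77], "roll": 0, "gripper": -1}, {"dp": [2, 2, 77], "roll": 0, "gripper": -1}, {"dp": [2, 2, 77], "roll": 0, "gripper": -1}, {"dp": [2, 2, 77], "roll": 0, "gripper": -1}, {"dp": [2, 2, 77], "roll": 0, "gripper": -1}, {"dp": [2, 2, 77], "roll": 0, "gripper": -1}]' --newtons 30

```text
clock: 3.95
eef_pos: [574.7, 149.6, 123.7]
eef_rot: [3.141, 0.0, 1.921]
wrist_force: [-0.4, -1.1, 0.5]
finger_gap: 57.7
finger_force: 5.7
```

Request:
carry_out --deltas '[{"dp": [0, 0, 0], "roll": 0, "gripper": -1}, {"dp": [0, 0, 0], "roll": 0, "gripper": -1}, {"dp": [0, 0, 0], "roll": 0, "gripper": -1}, {"dp": [0, 0, 0], "roll": 0, "gripper": -1}, {"dp": [0, 0, 0], "roll": 0, "gripper": -1}, {"dp": [0, 0, 0], "roll": 0, "gripper": -1}]'

```text
clock: 4.45
eef_pos: [574.7, 149.6, 123.4]
eef_rot: [-3.142, -0.0, 1.921]
wrist_force: [-0.5, 0.1, -0.7]
finger_gap: 21.2
finger_force: 30.0
```

Request:
carry_out --deltas '[{"dp": [0, 0, -5], "roll": 0, "gripper": -1}, {"dp": [0, 0, -15], "roll": 0, "gripper": -1}, {"dp": [0, 0, -35], "roll": 0, "gripper": -1}, {"dp": [0, 0, -60], "roll": 0, "gripper": -1}, {"dp": [0, 0, -90], "roll": 0, "gripper": -1}, {"dp": [0, 0, -115], "roll": 0, "gripper": -1}, {"dp": [0, 0, -128], "roll": 0, "gripper": -1}, {"dp": [0, 0, -135], "roll": 0, "gripper": -1}, {"dp": [0, 0, -137], "roll": 0, "gripper": -1}, {"dp": [0, 0, -137], "roll": 0, "gripper": -1}, {"dp": [0, 0, -137], "roll": 0, "gripper": -1}]'

```text
clock: 5.37
eef_pos: [574.4, 149.5, 259.4]
eef_rot: [-3.14, -0.0, 1.921]
wrist_force: [-0.5, -0.4, -0.9]
finger_gap: 21.4
finger_force: 30.0
```

```bash
python3 - <<'E'
from h import *
T=tool(); np.save("T3.npy",T); im=viewer.camera("wrist"); sd=viewer.camera("side"); np.savez("i3.npz",w=im,s=sd)
a=cv2.resize(im[:,:,::-1],(400,300)); u,v=proj(cam('side'),T[:3,3]).astype(int); print(u,v)
b=cv2.resize(sd[max(v-60,0):v+60,max(u-80,0):u+80,::-1],(400,300),interpolation=cv2.INTER_CUBIC)
cv2.imwrite("pics/w3.png",np.hstack([a,b]))
E
```

```text
162 190
```

View pics/w3.png

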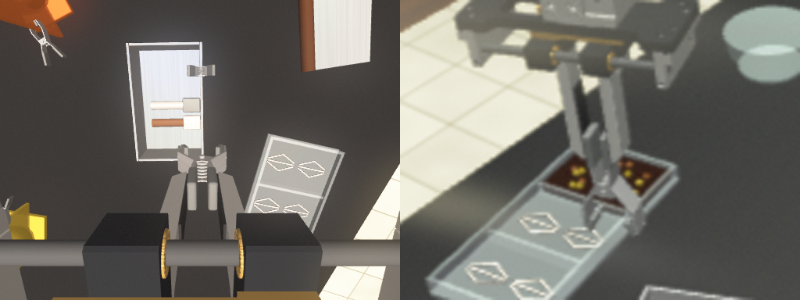

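Left half: tub with the small clip still on it, and the held clip at (203,170) with its jaws open. Right half: the clip upright in the fingers with its jaws apart. Next I'll move to view the mould.

Request:
carry_out --deltas '[{"dp": [-10, -5, -10], "roll": 0, "gripper": -1}, {"dp": [-32, -15, -25], "roll": 0, "gripper": -1}, {"dp": [-64, -30, -35], "roll": 0, "gripper": -1}, {"dp": [-98, -46, -41], "roll": 0, "gripper": -1}, {"dp": [-132, -62, -41], "roll": 0, "gripper": -1}, {"dp": [-166, -78, -41], "roll": 0, "gripper": -1}, {"dp": [-200, -95, -41], "roll": 0, "gripper": -1}, {"dp": [-234, -111, -41], "roll": 0, "gripper": -1}, {"dp": [-268, -127, -41], "roll": 0, "gripper": -1}, {"dp": [-300, -142, -41], "roll": 0, "gripper": -1}, {"dp": [-322, -153, -41], "roll": 0, "gripper": -1}, {"dp": [-336, -159, -41], "roll": 0, "gripper": -1}]'

```text
clock: 6.47
eef_pos: [539.3, -223.7, 301.7]
eef_rot: [-3.141, 0.0, 1.918]
wrist_force: [-0.2, 0.3, -1.2]
finger_gap: 21.1
finger_force: 30.0
```

Request:
carry_out --deltas '[{"dp": [0, 0, 0], "roll": 0, "gripper": -1}, {"dp": [0, 0, 0], "roll": 0, "gripper": -1}, {"dp": [0, 0, 0], "roll": 0, "gripper": -1}]'

```text
clock: 6.72
eef_pos: [540.6, -219.6, 301.6]
eef_rot: [3.141, -0.0, 1.921]
wrist_force: [-0.9, 1.7, -0.9]
finger_gap: 21.1
finger_force: 30.0
```

```bash
python3 - <<'E'
from h import *
T=tool(); np.save("T4.npy",T); im=viewer.camera("wrist"); np.save("i4.npy",im)
cv2.imwrite("pics/w4.png",cv2.resize(im[:,:,::-1],(800,600),interpolation=cv2.INTER_CUBIC))
E
```

```text
(no output)
```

View pics/w4.png

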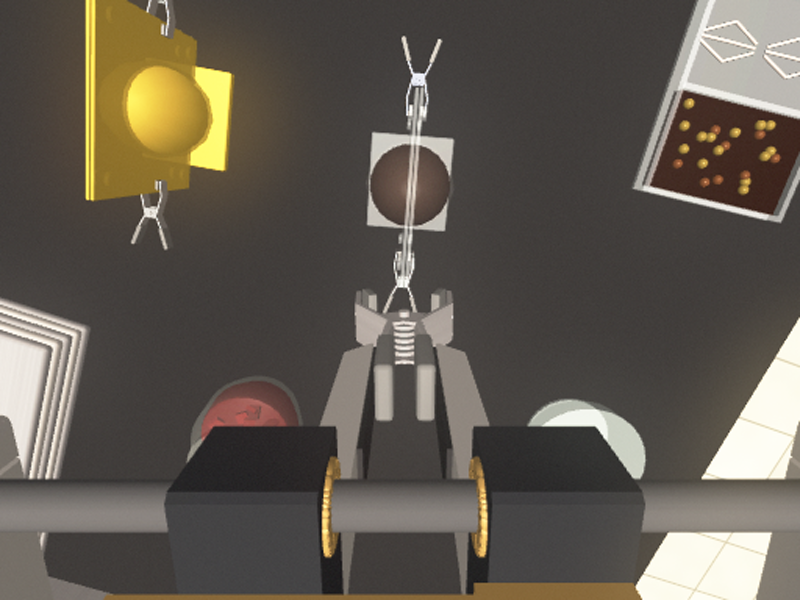

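The mould is straight ahead: its top edge runs from about (417,87) to (406,255) with the egg at (410,185). The clip's jaws open at (405,310), and the yellow look-alike is at left. I'll take a second view from the side.

Request:
carry_out --deltas '[{"dp": [0, 12, 0], "roll": 0, "gripper": -1}, {"dp": [0, 40, 0], "roll": 0, "gripper": -1}, {"dp": [0, 65, 0], "roll": 0, "gripper": -1}, {"dp": [0, 80, 0], "roll": 0, "gripper": -1}, {"dp": [0, 80, 0], "roll": 0, "gripper": -1}, {"dp": [0, 80, 0], "roll": 0, "gripper": -1}, {"dp": [0, 80, 0], "roll": 0, "gripper": -1}]'

```text
clock: 7.35
eef_pos: [615.4, -192.5, 301.6]
eef_rot: [-3.141, 0.0, 1.922]
wrist_force: [0.3, -0.1, -0.7]
finger_gap: 21.2
finger_force: 30.0
```

```bash
python3 - <<'E'
from h import *
T=tool(); np.save("T5.npy",T); im=viewer.camera("wrist"); np.save("i5.npy",im)
a=np.load("i4.npy")[40:190,215:315,::-1]
X=[520,-165,150]; u,v=proj(cam('wrist',T),X).astype(int); print(u,v,T[:3,3],proj(cam('wrist',np.load("T4.npy")),X))
x0=max(u-50,0); b=im[40:190,x0:x0+100,::-1]; print("x0",x0)
cv2.imwrite("pics/w5.png",np.hstack([cv2.resize(q,(400,600),interpolation=cv2.INTER_CUBIC) for q in (a,b)]))
E
```

```text
181 120 [ 615.35492394 -192.52533744  301.58264697] [258.31811722 120.88637007]
x0 131
```

View pics/w5.png

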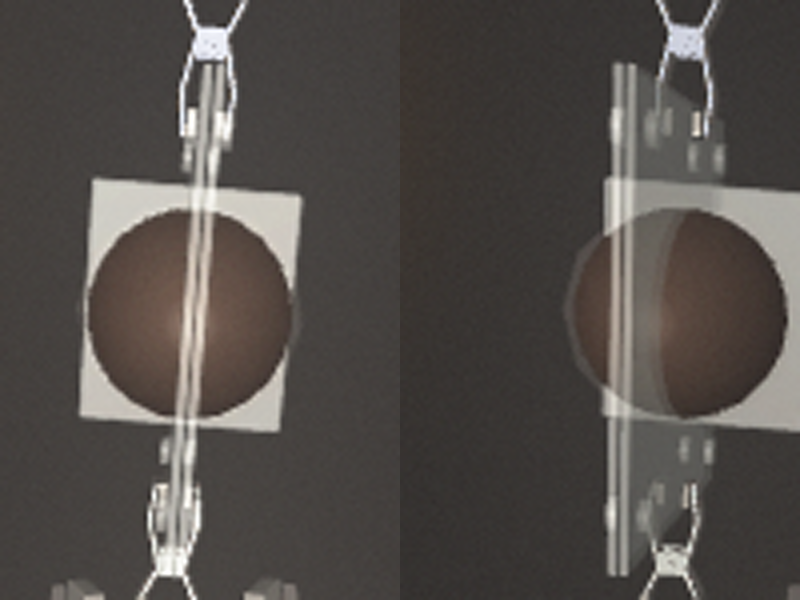

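```bash
python3 - <<'E'
from h import *
np.set_printoptions(precision=1,suppress=True)
TA,TB=np.load("T4.npy"),np.load("T5.npy"); A,B=cam('wrist',TA),cam('wrist',TB)
a=lambda x,y:ray(A,215+x/4,40+y/4); b=lambda x,y:ray(B,131+x/4,40+y/4)
P,e=tri([a(213,65),b(224,63)]);Q,e2=tri([a(171,575),b(219,576)])
print(P,Q,e,e2,np.linalg.norm(P-Q))
P,Q=[(atz(a(*p),150)+atz(b(*q),150))/2 for p,q in (((213,65),(224,63)),((171,575),(219,576)))]
m=(P+Q)/2; print(P,Q,m,np.linalg.norm(P-Q),np.degrees(np.arctan2(*(P-Q)[1::-1])))
for p,q in (((213,65),(224,63)),((171,575),(219,576))): print(atz(a(*p),150),atz(b(*q),150))
yaw=np.degrees(read_state()['eef_rot'][2]); print("tool x angle",yaw,"delta tool",np.linalg.inv(TB)@np.r_[m,1])
# held clip in view A: pin ends/handle tops in tool frame, px in 800x600 picture
inv=np.linalg.inv(TA)
h=[(inv@np.r_[atz(ray(A,x*.64,y*.64),z),1])[:3] for x,y,z in [(384,422,332),(426,420,332),(405,310,275),(404,342,276)]]
print(*h)
E
```

```text
[ 507.9 -103.5  149.7] [ 542.9 -229.5  145. ] [np.float64(0.08522041801841586), np.float64(0.08522041801847756)] [np.float64(0.2676776140459765), np.float64(0.26767761404587986)] 130.88308651306946
[ 507.9 -103.5  150. ] [ 543.  -228.1  150. ] [ 525.5 -165.8  150. ] 129.41287950979884 105.72477343286295
[ 507.9 -103.6  150. ] [ 507.9 -103.4  150. ]
[ 542.4 -228.   150. ] [ 543.6 -228.1  150. ]
tool x angle 110.06172658240564 delta tool [ 56.  -75.2 151.6   1. ]
[ -8.6  -7.2 -30.4] [ -7.8   7.1 -30.4] [13.6  0.  26.6] [-1.  -0.4 25.6]
```

Request:
carry_out --deltas '[{"dp": [8, -10, 0], "roll": 1, "gripper": -1}, {"dp": [23, -30, 0], "roll": 2, "gripper": -1}, {"dp": [40, -54, 0], "roll": 4, "gripper": -1}, {"dp": [52, -70, 0], "roll": 4.4, "gripper": -1}, {"dp": [56, -75, 0], "roll": 4.4, "gripper": -1}, {"dp": [56, -75, 0], "roll": 4.4, "gripper": -1}, {"dp": [56, -75, 0], "roll": 4.4, "gripper": -1}, {"dp": [56, -75, 0], "roll": 4.4, "gripper": -1}]'

```text
clock: 8.07
eef_pos: [526.6, -166.6, 301.4]
eef_rot: [3.141, 0.0, 1.844]
wrist_force: [0.1, -0.0, -0.7]
finger_gap: 21.4
finger_force: 30.0
```

Request:
carry_out --deltas '[{"dp": [0, 0, 10], "roll": 0, "gripper": -1}, {"dp": [0, 0, 25], "roll": 0, "gripper": -1}, {"dp": [0, 0, 40], "roll": 0, "gripper": -1}, {"dp": [0, 0, 50], "roll": 0, "gripper": -1}, {"dp": [0, 0, 55], "roll": 0, "gripper": -1}, {"dp": [0, 0, 55], "roll": 0, "gripper": -1}, {"dp": [0, 0, 55], "roll": 0, "gripper": -1}]'

```text
clock: 8.65
eef_pos: [526.2, -166.3, 246.6]
eef_rot: [3.141, 0.0, 1.844]
wrist_force: [0.8, -0.3, 0.7]
finger_gap: 21.4
finger_force: 30.0
```

```bash
python3 - <<'E'
from h import *
np.set_printoptions(precision=1,suppress=True)
T=tool(); np.save("T6.npy",T); im=viewer.camera("wrist"); sc=viewer.camera("side"); print(T[:3,3],read_state()['eef_rot'])
for n in("wrist","side"): print(n,proj(cam(n),[525.5,-165.8,150]),proj(cam(n),T[:3,3]))
u,v=proj(cam("side"),[525.5,-165.8,170]).astype(int); print("side crop",u-40,v-60)
cv2.imwrite("pics/w6.png",np.hstack([cv2.resize(im[60:285,180:330,::-1],(400,600),interpolation=cv2.INTER_CUBIC),cv2.resize(sc[v-60:v+60,u-40:u+40,::-1],(400,600),interpolation=cv2.INTER_CUBIC)]))
E
```

```text
[ 526.2 -166.3  246.6] [3.1 0.  1.8]
wrist [258.2 188.8] [259.  231.8]
side [262.9 168.9] [262.7 137. ]
side crop 222 102
```

View pics/w6.png

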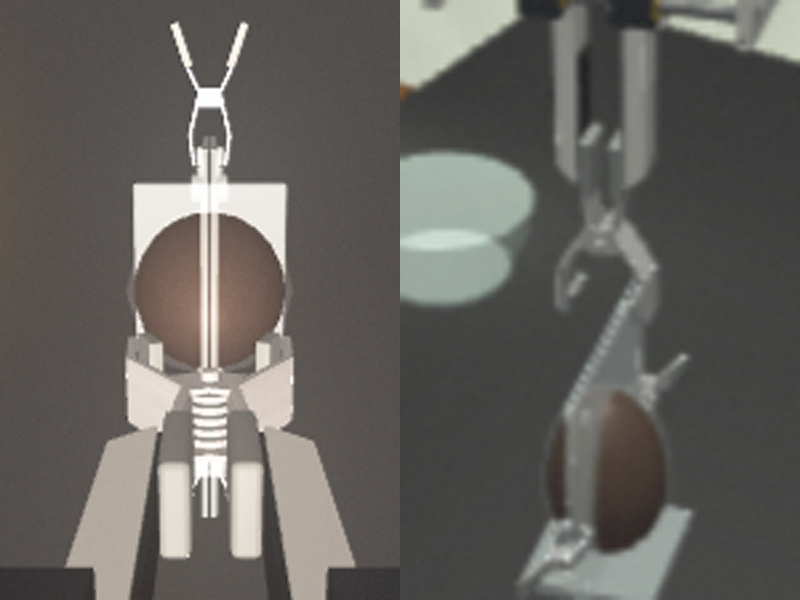

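Left: the edge (x=209) is centred and square between the jaw tips (127 to 293), and the pin spring is at x=209. Right: the clip is upright and open just above the clear mould. I'll descend slowly.

Request:
carry_out --deltas '[{"dp": [0, 0, 4], "roll": 0, "gripper": -1}, {"dp": [0, 0, 10], "roll": 0, "gripper": -1}, {"dp": [0, 0, 17], "roll": 0, "gripper": -1}, {"dp": [0, 0, 24], "roll": 0, "gripper": -1}, {"dp": [0, 0, 31], "roll": 0, "gripper": -1}, {"dp": [0, 0, 37], "roll": 0, "gripper": -1}, {"dp": [0, 0, 41], "roll": 0, "gripper": -1}, {"dp": [0, 0, 43], "roll": 0, "gripper": -1}, {"dp": [0, 0, 43], "roll": 0, "gripper": -1}, {"dp": [0, 0, 43], "roll": 0, "gripper": -1}, {"dp": [0, 0, 43], "roll": 0, "gripper": -1}, {"dp": [0, 0, 43], "roll": 0, "gripper": -1}]'

```text
clock: 9.75
eef_pos: [526.1, -166.3, 203.8]
eef_rot: [3.141, 0.0, 1.844]
wrist_force: [0.6, 0.2, -1.3]
finger_gap: 21.4
finger_force: 30.0
```

```bash
python3 - <<'E'
from h import *
T=tool(); im=viewer.camera("wrist"); sc=viewer.camera("side"); s=read_state(); print(s['eef_pos'],s['wrist_force'],abs(s['qd']).max())
u,v=proj(cam("side"),[525.5,-165.8,170]).astype(int)
cv2.imwrite("pics/w7.png",np.hstack([cv2.resize(im[60:285,180:330,::-1],(400,600),interpolation=cv2.INTER_CUBIC),cv2.resize(sc[v-60:v+60,u-40:u+40,::-1],(400,600),interpolation=cv2.INTER_CUBIC)]))
E
```

```text
[ 526.03961268 -166.27510643  203.67053863] [ 0.39757755 -0.59637355 -0.47360703] 0.002084049285814228
```

View pics/w7.png

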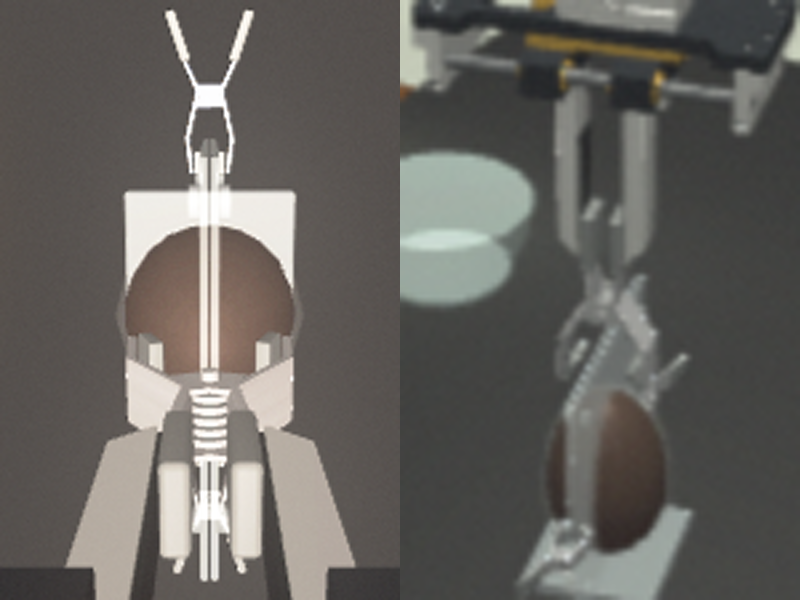

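The edge runs centred between the open jaws in both views, and there is no contact force. Handing in.

```bash
python3 -c "
from cell import manip; print(manip.sign_off())"
```

```text
the job is handed in; nothing more can be done
None
```

I handed the job in at about 10 s of the 42 s limit. The clip was held upright, squeezed wide open and square across the middle of the clear mould's top edge, with its pin about 28 mm above the edge and no contact seen in the last pictures or the wrist force; the hand-in returned no verdict.

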